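# Lock the mixer's drive spindle on its flat

### The job

The bench mixer's spindle must be kept from turning so that a colleague can tighten the platform's nut. Turn the spindle with the fingers until you feel its one flat and bring the flat round to face the screw of the sprung lock collar; then slide the collar by its upright tab under the strap until the screw sits fully home on the flat. Finish while still holding the collar there against its spring, and leave the other things on the bench where they are.

Things in the scene. Friction and masses are not known exactly. Their poses are not given: they have to be found in the camera images.
- drive: Bench mixer's drive unit, bolted down: white housing, top face 55 mm above the table, spanning x -135 to +80 mm and y -65 to +65 mm about its origin, which lies on the table under the spindle's axis. z up; +x is the way the lock collar slides home to the spindle, so collar and tab lie on the spindle's -x side.
- strap (a point): Top centre of the fixed steel strap over the collar's stem, 91 mm above the table, 70 mm from the spindle's axis on its -x side; 8 mm along the drive's x, 35 mm along y. Low rails (top 70 mm) run beside the stem behind it.
- spindle_top (a point): Centre of the top end of the upright steel spindle, on its axis, 145 mm above the table (axes: the drive's; they tell nothing of the flat). 26 mm in diameter, with ONE flat along its length from 58 mm above the table to the top, 8 mm from the axis and 20 mm wide: 21 mm thick across the flat, 26 mm elsewhere. Within 70 mm of the axis nothing else is higher than 91 mm.
- spindle_grip (a point): Point on the spindle's axis 122 mm above the table, good to pinch from above. The spindle turns freely both ways against a drag of 0.07 N m and stays where left. Its angle is not measured: feel it or see it. At the start the flat faces 1.0 to 2.3 rad counter-clockwise (from above) of the drive's -x; it must face -x, so turn it clockwise. Pinched a rad off the flat's normal (a < 0.9) it is 13 + 13 cos(0.91 - a) mm thick.
- collar: Steel lock collar: an open C, 68 mm wide, 12 mm thick, middle 70 mm above the table, open towards the spindle; a set screw 10 mm thick at the root of the C points at the spindle. Origin: centre of the screw's flat tip; axes: the drive's. A stem runs from the C in -x, under the strap, to the tab. It only slides along the drive's x.
- tab_grip (a point): Grip point on the collar's upright tab, 125 mm above the table, 76 mm behind (-x of) the screw's tip. The tab is a bar 14 mm along x, 22 mm along y, its top 140 mm above the table. It moves with the collar: 114 mm from the spindle's axis with the lock off, 84 mm with it home. Pinch it from above across its 22 mm, or push it.
- screw_tip (a point): Centre of the tip of the collar's screw (the collar's origin). On the drive's x axis it lies at -38 mm with the lock off, at -8 mm when fully home on the flat (30 mm of travel). If the flat does not face the screw, it stops on the round at about -13 mm. A spring pushes the collar back, 3.6 N at the start and 7.2 N when home; let go, it returns to -38 mm. The slide's own end stop is at -4 mm.
- nut: Bystander: loose hexagon nut, 28 mm across and 10 mm high, on the drive's housing. Origin under its centre.
- washer: Bystander: loose washer, 32 mm across and 5 mm thick, on the drive's housing. Origin under its centre.
- platform: Bystander: the mixer's round black tube platform, 160 mm across, 28 mm high with its clips, on the table. Origin under its centre.
- spanner: Bystander: steel spanner lying on the table.
- tipbox_a: Bystander: blue pipette-tip box with a clear lid, 122 x 87 x 74 mm, on the table. Origin under its centre.
- tipbox_b: Bystander: red pipette-tip box with a clear lid, 122 x 87 x 74 mm, on the table. Origin under its centre.
- bottle: Bystander: amber bottle, 70 mm in diameter, 170 mm high. Origin under its centre.
- beaker: Bystander: glass beaker, 76 mm in diameter, 95 mm high. Origin under its centre.

How it is judged:
By the outcome, as a careful person would: the job done as asked, in the order asked, and still so for the second after the job is handed in, while the arm keeps its last pose, push and grip.
It also fails if it takes over 58 s, if anything falls off the work surface, if the arm or the gripper's body presses on something with over 40 N, if the wrist force passes 120 N, or if a joint passes its speed limit or range.

### The arm

A 6-joint arm with a two-finger parallel gripper is mounted at the origin on the work surface. World frame = base frame: x ahead of the robot, y to its left, z up, the work surface at z = 0. Lengths are in m, angles in rad, forces in N, time in s.
With the tool pointing down it reaches from about 0.375 to 0.9 m from the base axis. Payload 3.1 kg.
Tool frame: the origin (TCP) lies on the centre line of the jaws, within the pads' length; the fingertips stand bot.tip_reach ahead of it and the grasp point (between the pads) is the TCP (bot.tip_reach is the distance from the TCP to the fingertips, in m); z points along the fingers, y is the line along which they close (so a half turn about z gives the same grasp; the last joint's range is limited). The gripper opens to 87 mm and grips with 3 to 60 N. Pads are 19 mm wide; open, the fingers measure 117 mm over their backs; the gripper's body (75 mm by 190 mm) begins 51 mm behind the grasp point.
Start: joints at [1.063, 0.527, 1.433, -0, 1.181, -0.178], TCP at [0.202, 0.592, 0.242] pointing down, gripper open.
Joint ranges: [-3.08, 3.08], [-0.75, 2.2], [0.22, 2.44], [-1.43, 4.57], [0, 2.65], [-2.85, 2.85]. Speed limits (rad/s): [2.79, 2.79, 3.14, 3.14, 3.14, 3.14].

### API

Orientations are given as a unit quaternion [x, y, z, w].
In Python, from rig import get_state, capture, bot gives the robot as it stands.
- The arm moves only by the tool apply_moves, never from a script. Its argument "moves" is a list of rows, each a list of 3 entries, a list of its own where there are three numbers: the opening in per cent of the stroke, from 0 (shut) to 100 (fully open), then the shift along the world's x, y, z in cm, then the turn about the world's z in degrees. In form: [[grip, [dx, dy, dz], roll], ...]. A call has exactly 5 rows; each row shifts and turns the commanded pose from where the row before left it; what a row does not reach is not made up. A row lasts 1/10 s, in which the tool goes at most 50 mm and 8.59 degrees, less where a joint would pass 70% of its speed; a pose out of reach is approached as far as the arm can. A call is refused whole if a number of a shift passes 5 or a number of a turn 8.59, either way. A call with a gripper value outside its range is refused whole. The fingers move at their own pace and stop on an object; the grip force is fixed at half the most. Time passes only in rows, so rows that do not move let the fingers close, or fill a call up. It gives the time, the measured TCP pose, the force, the opening and the grip force at its end, in the units of the state.
- get_state(): the state, without advancing time (a new reading comes with each control period).
- capture(name): name is "scene" or "top" or "wrist"; returns a dict with "color" (420x560x3 uint8, red, green, blue), "fov_y" (degrees; the focal length in pixels is half the picture's height over the tangent of half this angle, whatever the lens; pixels are square), "cx", "cy" (the principal point, pixels), "k1" (the pictures are not rectified: a ray, as slopes to the right and down, at radius r is drawn at 1 + k1 r^2 times it, then the intrinsics apply), "xyz" and "attitude" of the camera in the world; the wrist camera has in their place "mount" (4x4, takes a point from camera to tool coordinates, whose origin is the TCP and whose axes are the flange's). Camera axes: x right, y down, z forward; pixel columns grow to the right and rows downward; lengths in m; the calibration is good to about 2 mm. A picture is of the moment at which its call begins: read the wrist's pose just before it. There is no depth.
- bot.hand_in(): hands the job in; it is judged then, once.
The state is a dict: "t": time; "joint_pos": joint angles; "qd": joint speeds; "tau": joint torques, N m; "tool_pos": TCP position; "orientation": TCP orientation; "wrist_force": force on the tool from outside, world axes, zero at the start; "moment": the same for the moment, N m; "opening": finger opening in m; "grip_force": force on a finger pad.
Only numpy, scipy, OpenCV 4.12 (cv2) and the standard library are available. Lean on these libraries where they do the work, as an engineer would, in place of code of your own. Each camera call takes 0.05 s, during which the arm holds its last target. There are 200 camera calls.

## Working session

There is one attempt and no reset: what is moved stays moved. The work goes in short steps, Python scripts to look and compute and a tool call to move; the robot and the scene stay as the last step left them, time stands still between calls to the robot, and variables do not carry over. Pictures are saved under pics/ and viewed, at most 10 in all, crops included, and the job is handed in when it is done.

Besides the shell and the picture viewer there is one more tool, called after "Emit:" as name(argument=value, ...) on one line, values as JSON. apply_moves: Moves the arm, as the interface text tells. Its arguments: {"type":"object","properties":{"moves":{"type":"array"}},"required":["moves"]}

```bash
ls; mkdir -p pics
python3 - <<'E'
from rig import get_state, capture, bot
import cv2,pickle
s=get_state(); print(s, bot.tip_reach)
for n in("scene","top"):
    c=capture(n); cv2.imwrite(f"pics/{n}0.png",c["color"][:,:,::-1]); pickle.dump(c,open(f"{n}.pkl","wb"))
    print({k:v for k,v in c.items() if k!="color"})
E
```

```text
pics
{'t': 0.0, 'joint_pos': array([ 1.06349935e+00,  5.28454248e-01,  1.43392004e+00,  2.07969823e-05,
        1.18137266e+00, -1.78495886e-01]), 'qd': array([ 0.00136234,  0.00137519, -0.00163922,  0.0003982 , -0.00111794,
       -0.00194597]), 'tau': array([ 1.96472394e-05, -4.40039492e+01, -1.76595175e+01,  6.32483256e-02,
        5.80889569e-02, -1.73126941e-04]), 'tool_pos': array([0.20143933, 0.59091405, 0.24057326]), 'orientation': array([ 1.63664799e-01,  9.86515420e-01, -1.01120958e-03, -3.71210959e-04]), 'wrist_force': array([-0.02051248, -0.44885272,  0.09627897]), 'moment': array([ 0.00224539, -0.0046616 ,  0.05044611]), 'grip_force': 0.0, 'opening': 0.08690129678322824} 0.019
{'fov_y': 54.228728908700155, 'cx': 283.4132442155578, 'cy': 209.6692712944902, 'k1': 0.03890218645197528, 'xyz': array([ 1.09852868, -0.32021475,  1.00719142]), 'attitude': array([ 0.81548961,  0.49035311, -0.16431099, -0.25987   ])}
{'fov_y': 49.76607048098581, 'cx': 282.34932608254644, 'cy': 204.99247405859194, 'k1': -0.1483793447727463, 'xyz': array([ 0.34518436, -0.04209172,  1.33367302]), 'attitude': array([ 0.71158578, -0.69947771,  0.04788978, -0.04564179])}
```

View pics/top0.png

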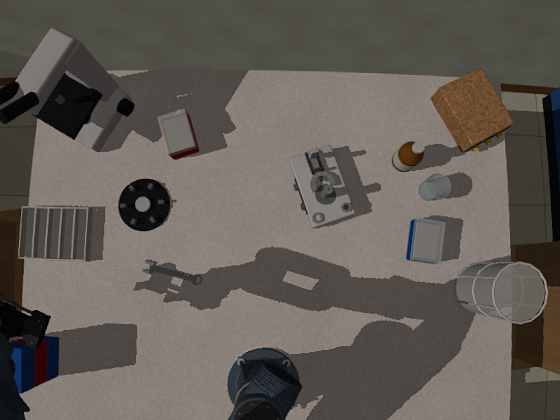

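View pics/scene0.png

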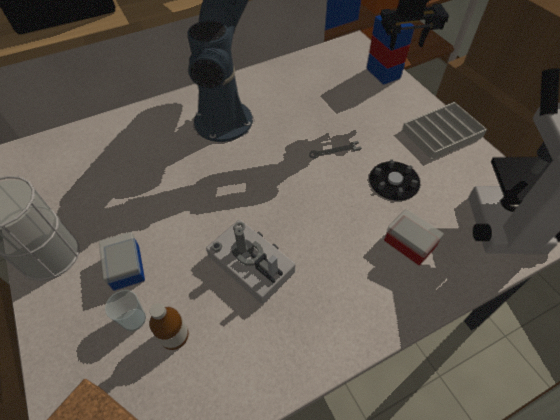

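The top picture shows the drive around (322,187), the tab end up at (315,155) away from the robot, and the nut and washer near (320,216) and (347,207). In the scene picture the spindle top is at about (239,228) and the tab at about (277,262). I'll enlarge both.

```bash
cat > h.py <<'E'
import numpy as np, cv2
from scipy.spatial.transform import Rotation as R
def KD(c):
    f=c["color"].shape[0]/2/np.tan(np.radians(c["fov_y"])/2)
    return np.array([[f,0,c["cx"]],[0,f,c["cy"]],[0,0,1]]),np.array([c["k1"],0,0,0.])
def pose(c,s=None):
    if "mount" in c:
        T=np.eye(4);T[:3,:3]=R.from_quat(s["orientation"]).as_matrix();T[:3,3]=s["tool_pos"]
        M=T@np.array(c["mount"]);return M[:3,:3],M[:3,3]
    return R.from_quat(c["attitude"]).as_matrix(),np.array(c["xyz"])
def ray(c,uv,s=None):
    K,D=KD(c);Rm,o=pose(c,s)
    p=cv2.undistortPoints(np.array(uv,float).reshape(-1,1,2),K,D).reshape(-1,2)
    return o,np.c_[p,np.ones(len(p))]@Rm.T
def onz(c,uv,z,s=None):
    o,d=ray(c,uv,s);return o+d*((z-o[2])/d[:,2])[:,None]
def proj(c,X,s=None):
    K,D=KD(c);Rm,o=pose(c,s)
    Xc=(np.array(X)-o)@Rm
    return cv2.projectPoints(Xc,np.zeros(3),np.zeros(3),K,D)[0].reshape(-1,2)
E
python3 - <<'E'
import cv2,pickle,numpy as np
t=pickle.load(open("top.pkl","rb"))["color"][135:235,270:400,::-1]
s=pickle.load(open("scene.pkl","rb"))["color"][210:310,195:310,::-1]
a=cv2.resize(t,None,fx=6,fy=6,interpolation=2);b=cv2.resize(s,None,fx=6,fy=6,interpolation=2)
cv2.imwrite("pics/topc.png",a);cv2.imwrite("pics/scc.png",b)
E
```

```text
(no output)
```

View pics/topc.png

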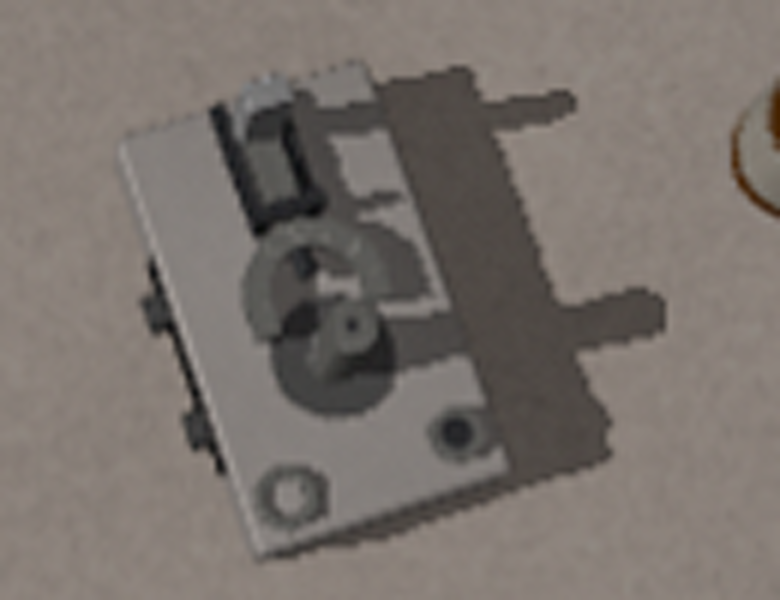

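View pics/scc.png

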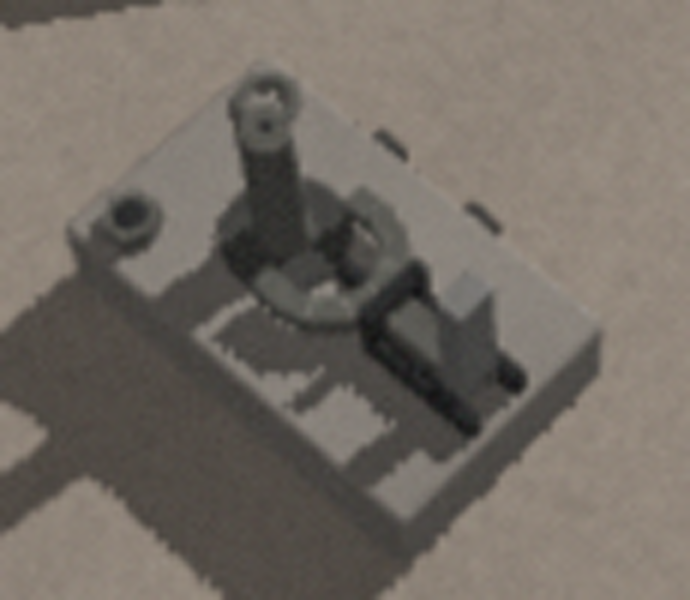

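In the top crop the housing's corners are at (118,140), (368,63), (508,465), (262,555) and the spindle top's centre at (352,326). In the scene crop the spindle top's hole is at (265,125) with the tab top around (470,290), so the tab is on the side away from the robot.

Run:
```python
import pickle
from h import *
t=pickle.load(open("top.pkl","rb"));s=pickle.load(open("scene.pkl","rb"))
up=lambda p,o:(np.array(p,float)+.5)/6-.5+np.array(o)
C=onz(t,up([[118,140],[368,63],[508,465],[262,555]],(270,135)),.055); print("top corners",C.round(4))
C2=onz(s,up([[598,330],[402,532],[75,240]],(195,210)),.055); print("scene",C2.round(4))
print([np.linalg.norm(C[i]-C[i-1]).round(4) for i in range(4)])
ex=((C[3]-C[0])+(C[2]-C[1]));ex/=np.linalg.norm(ex);yaw=np.arctan2(ex[1],ex[0]);print("yaw",yaw,np.degrees(yaw))
ey=np.array([-ex[1],ex[0],0]);cen=C.mean(0);org=cen+ex*.0275;print("origin from corners",org)
print("sp top",onz(t,up([[352,326]],(270,135)),.145),onz(s,up([[265,125]],(195,210)),.145))
ot,dt=ray(t,up([[352,326]],(270,135)));os_,ds=ray(s,up([[265,125]],(195,210)))
A=np.c_[dt[0],-ds[0]];k=np.linalg.lstsq(A,os_-ot,rcond=None)[0];print("tri",ot+k[0]*dt[0],os_+k[1]*ds[0])
```

```text
top corners [[ 0.6532 -0.0624  0.055 ]
 [ 0.6941 -0.1833  0.055 ]
 [ 0.4986 -0.2504  0.055 ]
 [ 0.4538 -0.1334  0.055 ]]
scene [[ 0.6543 -0.069   0.055 ]
 [ 0.6983 -0.1851  0.055 ]
 [ 0.5045 -0.2532  0.055 ]]
[np.float64(0.2117), np.float64(0.1276), np.float64(0.2066), np.float64(0.1253)]
yaw -2.8051249372729883 -160.72181991264202
origin from corners [ 0.54898139 -0.1664301   0.055     ]
sp top [[ 0.54886357 -0.16620514  0.145     ]] [[ 0.5463829  -0.16922532  0.145     ]]
tri [ 0.54861247 -0.16605213  0.14646544] [ 0.5474219  -0.16950945  0.14662243]
```

Emit:
apply_moves(moves=[[100,[1.9,-4.3,0.4],2],[100,[1.9,-4.3,0.4],2],[100,[1.9,-4.3,0.4],2],[100,[1.9,-4.3,0.4],2],[100,[1.9,-4.3,0.4],2]])

```text
t: 0.6
tool_pos: [0.2969, 0.3747, 0.2614]
orientation: [0.076, 0.997, -0.0, -0.0]
wrist_force: [-0.4, -0.2, 0.0]
opening: 0.0873
grip_force: 0.0
```

Emit:
apply_moves(moves=[[100,[1.9,-4.3,0.4],2],[100,[1.9,-4.3,0.4],2],[100,[1.9,-4.3,0.4],2],[100,[1.9,-4.3,0.4],2],[100,[1.9,-4.3,0.4],2]])

```text
t: 1.1
tool_pos: [0.3919, 0.1597, 0.2816]
orientation: [-0.011, 1.0, 0.0, -0.0]
wrist_force: [1.4, 1.0, -0.1]
opening: 0.0871
grip_force: 0.0
```

Emit:
apply_moves(moves=[[100,[1.9,-4.3,0.4],2],[100,[1.9,-4.3,0.4],2],[100,[1.9,-4.3,0.4],2],[100,[1.9,-4.3,0.4],2],[100,[1.9,-4.3,0.4],2]])

```text
t: 1.6
tool_pos: [0.4869, -0.0554, 0.3015]
orientation: [-0.098, 0.995, 0.0, -0.0]
wrist_force: [0.9, 0.5, -0.4]
opening: 0.0873
grip_force: 0.0
```

Run:
```python
from rig import get_state, capture
from h import *
import pickle
s=get_state();c=capture("wrist");pickle.dump((c,s),open("w1.pkl","wb"))
cv2.imwrite("pics/w1.png",c["color"][:,:,::-1]);print(s,c["mount"])
print(proj(c,[[.548,-.168,.145],[.548,-.168,.122]],s))
```

```text
{'t': 1.6, 'joint_pos': array([-3.41882026e-01,  2.70760171e-01,  1.68492163e+00,  2.89736034e-04,
        1.18646934e+00, -2.10844347e+00]), 'qd': array([-0.7506958 ,  0.2866361 , -0.55069824,  0.00418675,  0.25152414,
       -1.0945336 ]), 'tau': array([ 1.77286863e+00, -3.35562050e+01, -1.61274219e+01, -2.47884281e-01,
        1.66866387e-02,  7.04147369e-01]), 'tool_pos': array([ 0.48692885, -0.05537608,  0.30149841]), 'orientation': array([-9.76722346e-02,  9.95218588e-01,  2.40390726e-04, -1.95508504e-04]), 'wrist_force': array([ 0.94392504,  0.48036265, -0.37150467]), 'moment': array([ 0.04357386, -0.02105806, -0.00916274]), 'grip_force': 0.0, 'opening': 0.08725852171222878} [[-6.50063034e-04 -9.68308124e-01 -2.49757790e-01  6.81374713e-02]
 [ 9.99999761e-01 -6.87898877e-04  6.42029731e-05  5.32233389e-04]
 [-2.33976364e-04 -2.49757689e-01  9.68308340e-01 -1.43664390e-01]
 [ 0.00000000e+00  0.00000000e+00  0.00000000e+00  1.00000000e+00]]
[[147.97365166 238.80871251]
 [156.2808248  231.34024587]]
```

View pics/w1.png

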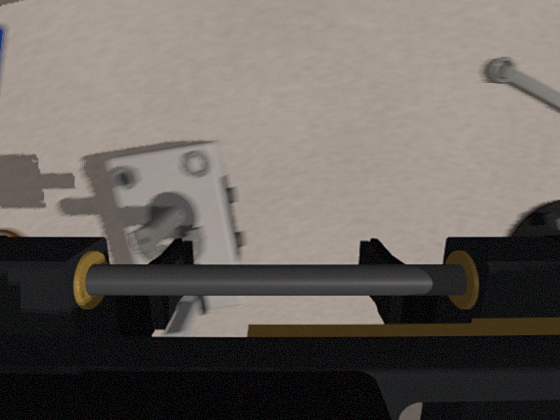

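The wrist picture shows the drive with its spindle top around (150,238) and the tab partly hidden by the left finger at (180,320). I'll shift so the spindle is in the clear upper half.

Emit:
apply_moves(moves=[[100,[4.5,-3.3,-1.4],0],[100,[4.5,-3.3,-1.4],0],[100,[4.5,-3.4,-1.4],0],[100,[0,0,0],0],[100,[0,0,0],0]])

```text
t: 2.15
tool_pos: [0.6033, -0.1403, 0.2632]
orientation: [-0.097, 0.995, 0.001, -0.002]
wrist_force: [0.2, 0.6, 0.1]
opening: 0.0868
grip_force: 0.0
```

Run:
```python
from rig import get_state, capture
from h import *
import pickle
s=get_state();c=capture("wrist");pickle.dump((c,s),open("w2.pkl","wb"))
print(s["tool_pos"],c["fov_y"])
p=proj(c,[[.548,-.168,.145],[.548,-.168,.06]],s);print(p)
cv2.imwrite("pics/w2.png",c["color"][:,:,::-1])
```

```text
[ 0.60334462 -0.14027605  0.26321429] 64.80631824229353
[[253.30028493 136.33776559]
 [258.56414984 133.72795868]]
```

View pics/w2.png

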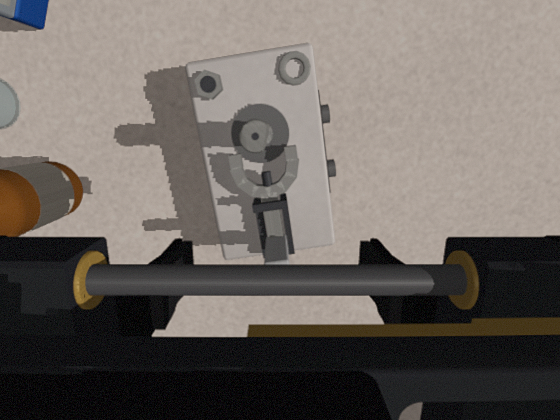

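The spindle's top is at (256,136), as predicted. The housing corners are at about (188,65), (311,43), (334,243), (224,260), with the tab at about (277,240). Next, a zoom for the flat, and the yaw.

Run:
```python
from h import *
import pickle
c,s=pickle.load(open("w2.pkl","rb"))
im=c["color"][:,:,::-1]
cr=im[100:175,215:315]
g=cv2.normalize(cv2.cvtColor(np.ascontiguousarray(cr),6),None,0,255,32)
g=cv2.createCLAHE(3,(2,2)).apply(g)
cv2.imwrite("pics/w2c.png",cv2.resize(g,None,fx=8,fy=8,interpolation=2))
C=onz(c,[[188,65],[311,43],[334,243],[224,260]],.055,s);print(C.round(4))
e1=C[1]-C[2];e2=C[1]-C[0];print(np.linalg.norm(e1),np.linalg.norm(e2),np.degrees(np.arctan2(e1[1],e1[0])),np.degrees(np.arctan2(e2[1],e2[0])))
print(onz(c,[[255.5,136]],.145,s),onz(c,[[208,84],[293,68]],.06,s))
```

```text
[[ 0.4958 -0.2491  0.055 ]
 [ 0.4528 -0.1335  0.055 ]
 [ 0.6501 -0.0631  0.055 ]
 [ 0.6942 -0.1818  0.055 ]]
0.20955443145091002 0.12330024418733618 -160.37267051233124 110.41673229918956
[[ 0.54742246 -0.16637307  0.145     ]] [[ 0.51013733 -0.22585251  0.06      ]
 [ 0.479522   -0.14622482  0.06      ]]
```

View pics/w2c.png

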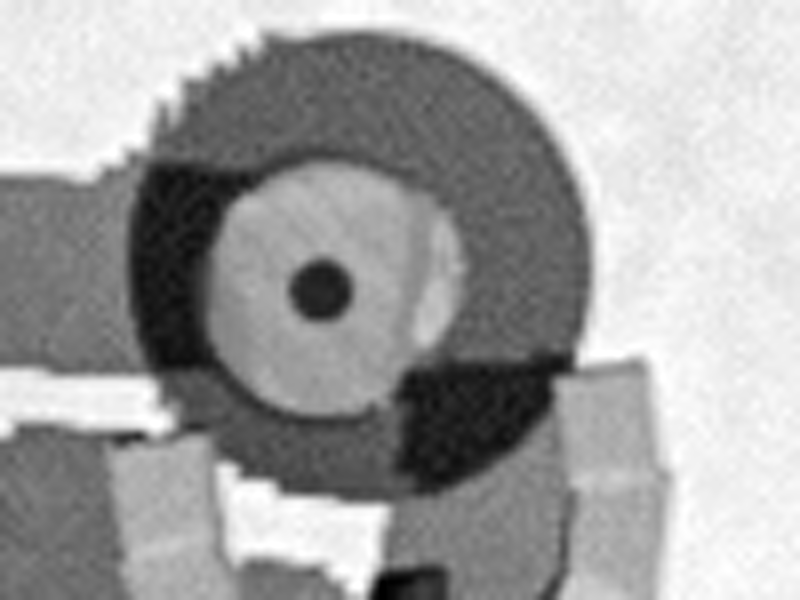

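The crop shows the D: the spindle's axis is at about (335,287), and the flat's edge runs from (428,190) to (405,365). The flat's normal therefore points right and about 7° down, a world yaw of about 94°, which is 1.3 rad counter-clockwise of the drive's -x (19.6°). That fits the 1.0 to 2.3 rad given.

Emit:
apply_moves(moves=[[100,[-2.8,-1.4,0],-3.5],[100,[-2.8,-1.3,0],-3.5],[100,[0,0,0],0],[100,[0,0,0],0],[100,[0,0,0],0]])

```text
t: 2.7
tool_pos: [0.5482, -0.1663, 0.2661]
orientation: [-0.037, 0.999, -0.0, 0.001]
wrist_force: [0.3, -1.1, -0.6]
opening: 0.0866
grip_force: 0.0
```

```bash
cat >> h.py <<'E'
def st():
    from rig import get_state
    s=get_state();y=R.from_quat(s["orientation"]).as_matrix()[:,1]
    print(round(s["t"],2),s["tool_pos"].round(4),"yaw_y",np.degrees(np.arctan2(y[1],y[0])).round(2),"F",s["wrist_force"].round(1),"M",s["moment"].round(2),"open",round(s["opening"]*1e3,2),"g",round(s["grip_force"],1),"j",s["joint_pos"].round(2));return s
E
python3 -c "
from h import *
st()"
```

```text
2.7 [ 0.5482 -0.1663  0.2661] yaw_y 94.23 F [ 0.3 -1.1 -0.6] M [0.01 0.01 0.01] open 86.63 g 0.0 j [-0.49  0.43  1.54  0.    1.17 -2.13]
```

Emit:
apply_moves(moves=[[70,[0,0,-4.8],0],[60,[0,0,-4.8],0],[60,[0,0,-4.8],0],[60,[0,0,0],0],[60,[0,0,0],0]])

```text
t: 3.2
tool_pos: [0.5482, -0.1666, 0.121]
orientation: [-0.037, 0.999, 0.0, -0.0]
wrist_force: [0.2, -0.9, 0.8]
opening: 0.0563
grip_force: 0.0
```

```bash
python3 -c "
from h import *
st()"
```

```text
3.2 [ 0.5482 -0.1666  0.121 ] yaw_y 94.22 F [ 0.2 -0.9  0.8] M [ 0.03 -0.   -0.01] open 56.32 g 0.0 j [-0.49  0.62  1.67  0.    0.85 -2.13]
```

Now I'll pinch and feel the thickness.

Emit:
apply_moves(moves=[[0,[0,0,0],0],[0,[0,0,0],0],[0,[0,0,0],0],[0,[0,0,0],0],[0,[0,0,0],0]])

```text
t: 3.7
tool_pos: [0.5486, -0.1697, 0.1226]
orientation: [-0.037, 0.999, -0.003, 0.001]
wrist_force: [-2.6, -3.8, 2.5]
opening: 0.0208
grip_force: 29.9
```

```bash
python3 -c "
from h import *
st()"
```

```text
3.7 [ 0.5486 -0.1697  0.1226] yaw_y 94.28 F [-2.6 -3.8  2.5] M [-0.16  0.44 -0.05] open 20.76 g 29.9 j [-0.49  0.62  1.67 -0.01  0.85 -2.13]
```

The opening is 20.8 mm, so the pads sit squarely on the flat. The 3 mm drift towards -y confirms that the flat faces +y. Next, turn 74.6° clockwise, with the grip centre orbiting the axis.

Emit:
apply_moves(moves=[[0,[-0.03,-0.25,0],-7.46],[0,[-0.04,0.0,0],-7.46],[0,[-0.03,0.01,0],-7.46],[0,[-0.03,0.01,0],-7.46],[0,[-0.03,0.01,0],-7.46]])

```text
t: 4.2
tool_pos: [0.547, -0.1698, 0.1226]
orientation: [0.288, 0.958, -0.0, 0.001]
wrist_force: [0.1, 0.4, 6.3]
opening: 0.0208
grip_force: 29.8
```

Emit:
apply_moves(moves=[[0,[-0.03,0.02,0],-7.46],[0,[-0.02,0.02,0],-7.46],[0,[-0.02,0.03,0],-7.46],[0,[-0.02,0.03,0],-7.46],[0,[-0.01,0.03,0],-7.46]])

```text
t: 4.7
tool_pos: [0.5459, -0.1687, 0.1226]
orientation: [0.579, 0.816, -0.0, 0.001]
wrist_force: [-0.9, -0.2, 5.7]
opening: 0.0207
grip_force: 29.8
```

Emit:
apply_moves(moves=[[0,[0,0,0],0],[0,[0,0,0],0],[0,[0,0,0],0],[0,[0,0,0],0],[0,[0,0,0],0]])

```text
t: 5.2
tool_pos: [0.5459, -0.1688, 0.1226]
orientation: [0.577, 0.817, -0.0, 0.001]
wrist_force: [0.5, -0.4, 6.0]
opening: 0.0205
grip_force: 29.8
```

```bash
python3 -c "
from h import *
st()"
```

```text
5.2 [ 0.5459 -0.1688  0.1226] yaw_y 19.55 F [ 0.5 -0.4  6. ] M [-0.26  0.22 -0.12] open 20.53 g 29.8 j [-0.5   0.62  1.67 -0.    0.85 -0.84]
```

The spindle has turned, and the tool's yaw is 19.55°. I'll open, rise, and turn the tool 90° with a small retreat, to view the spindle and tab together before taking the tab.

Emit:
apply_moves(moves=[[60,[0,0,0],0],[60,[0,0,0],0],[60,[0,0,0],0],[60,[0,0,0],0],[60,[0,0,1],0]])

```text
t: 5.7
tool_pos: [0.544, -0.1674, 0.1302]
orientation: [0.577, 0.817, -0.0, -0.002]
wrist_force: [-0.5, 0.3, 1.0]
opening: 0.0495
grip_force: 0.0
```

Emit:
apply_moves(moves=[[60,[0,0,4.5],0],[60,[0,0,4.5],0],[60,[0,0,4],-8],[60,[-1,-0.5,0],-8],[60,[-1,-0.5,0],-8]])

```text
t: 6.2
tool_pos: [0.5258, -0.1784, 0.2639]
orientation: [0.736, 0.677, 0.001, 0.002]
wrist_force: [-1.5, 0.9, -0.3]
opening: 0.0522
grip_force: 0.0
```

Emit:
apply_moves(moves=[[60,[-1,-0.5,0],-8.5],[60,[-1,-0.5,0],-8.5],[60,[-1,-0.5,0],-8.5],[60,[-1,0,0],-8.5],[60,[-0.8,0,0],-8.5]])

```text
t: 6.7
tool_pos: [0.4764, -0.193, 0.2618]
orientation: [0.931, 0.364, 0.0, 0.0]
wrist_force: [-0.6, -0.6, 0.2]
opening: 0.0524
grip_force: 0.0
```

Emit:
apply_moves(moves=[[60,[0,0,0],-8],[60,[0,0,0],-8],[60,[0,0,0],-7.5],[60,[0,0,0],0],[60,[0,0,0],0]])

```text
t: 7.2
tool_pos: [0.4771, -0.193, 0.2616]
orientation: [0.985, 0.171, 0.0, 0.0]
wrist_force: [-0.4, 0.6, -0.5]
opening: 0.0525
grip_force: 0.0
```

Run:
```python
from rig import capture
from h import *
import pickle
s=st();c=capture("wrist");pickle.dump((c,s),open("w3.pkl","wb"))
d=np.array([np.cos(np.radians(19.6)),np.sin(np.radians(19.6))])
ax=np.array([.548,-.1675])
P=[[*ax,.145],[*(ax+.114*d),.14],[*(ax+.07*d),.091]]
print(proj(c,P,s))
cv2.imwrite("pics/w3.png",cv2.resize(np.ascontiguousarray(c["color"][20:230,150:430,::-1]),None,fx=2.8,fy=2.8,interpolation=2))
```

```text
7.2 [ 0.4771 -0.193   0.2616] yaw_y -70.28 F [-0.4  0.6 -0.5] M [-0.1   0.19  0.  ] open 52.49 g 0.0 j [-0.6   0.35  1.68 -0.    1.1   0.62]
[[276.48912718 114.37387575]
 [276.7959234  -54.54805692]
 [276.51410917  32.78763007]]
```

View pics/w3.png

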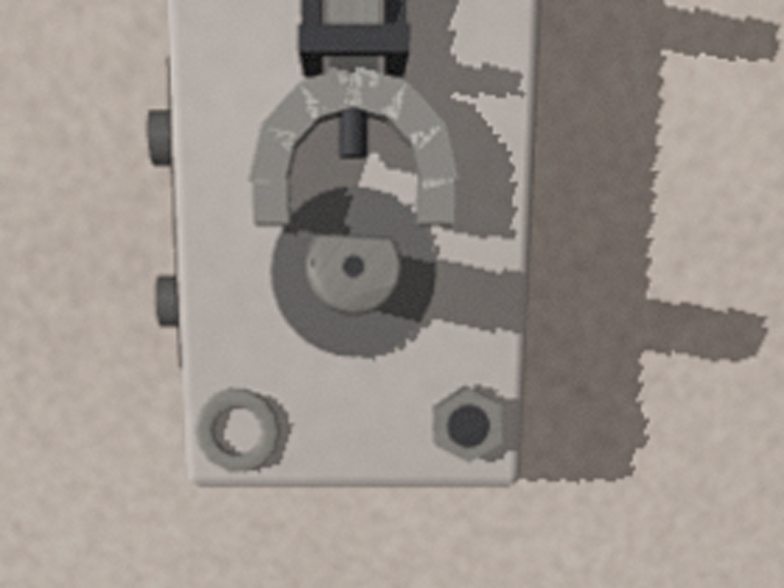

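The picture shows the flat facing straight up at the collar's screw, its edge level at row 237, with the spindle's hole at (353,266) and the screw tip at (353,157). The spindle is aligned. Now to the tab.

Emit:
apply_moves(moves=[[60,[4.45,1.6,0],0],[60,[4.45,1.6,0],0],[60,[4.45,1.6,0],0],[60,[4.45,1.57,0],0],[60,[0,0,0],0]])

```text
t: 7.75
tool_pos: [0.6601, -0.1272, 0.2606]
orientation: [0.985, 0.173, 0.002, 0.0]
wrist_force: [-1.9, -0.3, -0.1]
opening: 0.0523
grip_force: 0.0
```

```bash
python3 -c "
from h import *
st()"
```

```text
7.75 [ 0.6601 -0.1272  0.2606] yaw_y -70.12 F [-1.9 -0.3 -0.1] M [-0.04  0.17  0.  ] open 52.31 g 0.0 j [-0.36  0.57  1.29  0.    1.28  0.87]
```

Emit:
apply_moves(moves=[[60,[0,0,0],0],[60,[0,0,-4.5],0],[60,[0,0,-4.5],0],[60,[0,0,-4.5],0],[60,[0,0,0],0]])

```text
t: 8.25
tool_pos: [0.6484, -0.1282, 0.1196]
orientation: [0.985, 0.17, -0.007, -0.004]
wrist_force: [-0.9, 0.7, -0.7]
opening: 0.0522
grip_force: 0.0
```

```bash
python3 -c "
from h import *
st()"
```

```text
8.25 [ 0.6484 -0.1282  0.1196] yaw_y -70.48 F [-0.9  0.7 -0.7] M [-0.06  0.19 -0.02] open 52.21 g 0.0 j [-0.36  0.72  1.42 -0.    1.01  0.87]
```

Let it settle and close on the tab.

Emit:
apply_moves(moves=[[60,[0,0,0],0],[60,[0,0,0],0],[60,[0,0,0],0],[60,[0,0,0],0],[60,[0,0,0],0]])

```text
t: 8.75
tool_pos: [0.6558, -0.1295, 0.1278]
orientation: [0.985, 0.17, 0.001, 0.001]
wrist_force: [-0.9, 0.0, 0.1]
opening: 0.0519
grip_force: 0.0
```

```bash
python3 -c "
from h import *
st()"
```

```text
8.75 [ 0.6558 -0.1295  0.1278] yaw_y -70.43 F [-0.9  0.   0.1] M [-0.07  0.15 -0.05] open 51.87 g 0.0 j [-0.36  0.72  1.41 -0.    1.01  0.87]
```

Emit:
apply_moves(moves=[[0,[0,0,-0.2],0],[0,[0,0,0],0],[0,[0,0,0],0],[0,[0,0,0],0],[0,[0,0,0],0]])

```text
t: 9.25
tool_pos: [0.6551, -0.1293, 0.124]
orientation: [0.985, 0.17, -0.0, -0.0]
wrist_force: [-0.4, 0.5, 0.7]
opening: 0.022
grip_force: 30.0
```

```bash
python3 -c "
from h import *
st()"
```

```text
9.25 [ 0.6551 -0.1293  0.124 ] yaw_y -70.44 F [-0.4  0.5  0.7] M [ 0.02  0.18 -0.03] open 22.02 g 30.0 j [-0.36  0.72  1.41 -0.    1.01  0.87]
```

I'm holding the tab: the opening is 22.0 mm. Now slide it towards the spindle.

Emit:
apply_moves(moves=[[0,[-0.47,-0.17,0],0],[0,[-0.47,-0.17,0],0],[0,[-0.47,-0.17,0],0],[0,[-0.47,-0.17,0],0],[0,[-0.38,-0.13,0],0]])

```text
t: 9.75
tool_pos: [0.6337, -0.137, 0.1242]
orientation: [0.986, 0.17, 0.002, -0.0]
wrist_force: [5.6, 3.2, -3.6]
opening: 0.0213
grip_force: 30.0
```

Emit:
apply_moves(moves=[[0,[0,0,0],0],[0,[-0.09,-0.03,0],0],[0,[-0.09,-0.04,0],0],[0,[-0.1,-0.03,0],0],[0,[0,0,0],0]])

```text
t: 10.25
tool_pos: [0.6311, -0.138, 0.1242]
orientation: [0.986, 0.17, 0.002, -0.0]
wrist_force: [6.7, 2.6, -3.8]
opening: 0.0218
grip_force: 30.0
```

```bash
python3 -c "
from h import *
s=st();d=s['tool_pos'][:2]-[.6551,-.1293];print(d@[-.942,-.3355]*1e3)"
```

```text
10.25 [ 0.6311 -0.138   0.1242] yaw_y -70.47 F [ 6.7  2.6 -3.8] M [ 0.45 -0.78  0.03] open 21.76 g 30.0 j [-0.39  0.69  1.48  0.    0.97  0.84]
25.53110657959652
```

Emit:
apply_moves(moves=[[0,[-0.1,-0.03,0],0],[0,[-0.09,-0.04,0],0],[0,[-0.09,-0.03,0],0],[0,[0,0,0],0],[0,[0,0,0],0]])

```text
t: 10.75
tool_pos: [0.6284, -0.1389, 0.1241]
orientation: [0.986, 0.17, 0.002, -0.0]
wrist_force: [6.4, 3.2, -2.9]
opening: 0.0217
grip_force: 30.0
```

Emit:
apply_moves(moves=[[0,[-0.09,-0.03,0],0],[0,[-0.1,-0.04,0],0],[0,[-0.09,-0.03,0],0],[0,[0,0,0],0],[0,[0,0,0],0]])

```text
t: 11.25
tool_pos: [0.6267, -0.1395, 0.1242]
orientation: [0.986, 0.169, 0.003, -0.0]
wrist_force: [9.0, 4.7, -4.1]
opening: 0.0216
grip_force: 30.0
```

```bash
python3 -c "
from h import *
s=st();d=s['tool_pos'][:2]-[.6551,-.1293];print(d@[-.942,-.3355]*1e3)"
```

```text
11.25 [ 0.6267 -0.1395  0.1242] yaw_y -70.5 F [ 9.   4.7 -4.1] M [ 0.69 -1.12  0.06] open 21.58 g 30.0 j [-0.39  0.69  1.49  0.    0.96  0.83]
30.14196988495823
```

Travel is 30.1 mm and the force is rising, so the screw is on the flat. I'll press a little more to confirm a hard stop.

Emit:
apply_moves(moves=[[0,[-0.1,-0.03,0],0],[0,[-0.09,-0.04,0],0],[0,[-0.09,-0.03,0],0],[0,[0,0,0],0],[0,[0,0,0],0]])

```text
t: 11.75
tool_pos: [0.6265, -0.1396, 0.1244]
orientation: [0.986, 0.169, 0.006, -0.0]
wrist_force: [15.0, 7.6, -8.2]
opening: 0.0219
grip_force: 30.0
```

Emit:
apply_moves(moves=[[0,[0,0,0],0],[0,[0,0,0],0],[0,[0,0,0],0],[0,[0,0,0],0],[0,[0,0,0],0]])

```text
t: 12.25
tool_pos: [0.6265, -0.1396, 0.1244]
orientation: [0.986, 0.169, 0.006, -0.0]
wrist_force: [14.7, 7.2, -7.8]
opening: 0.0216
grip_force: 30.0
```

Run:
```python
from h import *
from rig import capture
s=st();d=s['tool_pos'][:2]-[.6551,-.1293];print(d@[-.942,-.3355]*1e3)
t=capture("top");c=capture("scene")
print(proj(c,[[.548,-.1675,.1]]))
a=cv2.resize(np.ascontiguousarray(t["color"][135:235,270:370]),(400,400),interpolation=2)
b=cv2.resize(np.ascontiguousarray(c["color"][210:310,195:295]),(400,400),interpolation=2)
cv2.imwrite("pics/end.png",np.hstack([a,b])[:,:,::-1])
```

```text
12.25 [ 0.6265 -0.1396  0.1244] yaw_y -70.54 F [14.7  7.2 -7.8] M [ 1.25 -1.99  0.  ] open 21.61 g 30.0 j [-0.4   0.69  1.49  0.01  0.95  0.83]
30.428089780492193
[[241.37064191 240.06033418]]
```

View pics/end.png

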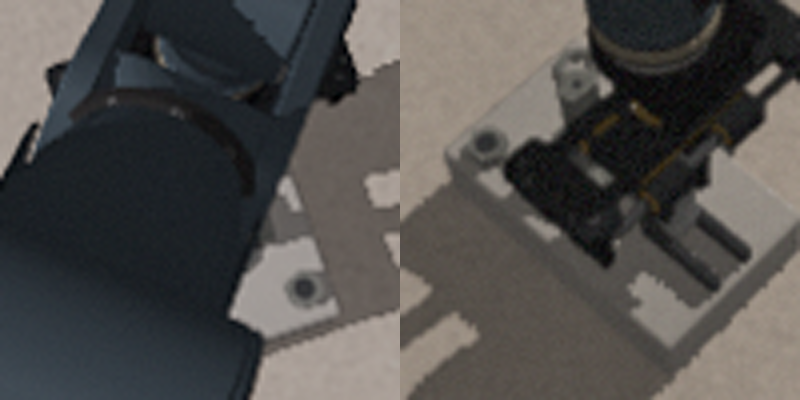

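The stop is hard at 30.4 mm of travel with a 16 N push. The flat should stop it at 30 mm, the round at 25 mm and the slide's end stop at 34 mm, so the screw is home on the flat. The picture shows the tab still in the jaws and the nut in place; the arm hides the washer in this view.

```bash
python3 -c "
from rig import bot
print(bot.hand_in())"
```

```text
the job is handed in; nothing more can be done
None
```

I turned the flat to face the screw and slid the collar 30.4 mm to a hard stop on it; the job is handed in with the arm still holding the tab there against the spring with about 16 N.

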